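Nip and press a slide packet in the bench screw press

ROBOT

A 6-joint arm with a two-finger parallel gripper is mounted at the origin on the work surface. World frame = base frame: x ahead of the robot, y to its left, z up, the work surface at z = 0. Lengths are in m, angles in degrees, forces in N, time in s.
With the tool pointing down it reaches from about 0.325 to 0.85 m from the base axis. Payload 15.5 kg.
Tool frame: the origin (TCP) lies midway between the tips of the shut fingers; the grasp point (between the pads) lies 19 mm behind it; y points along the fingers, x is the direction in which the jaws open and shut, and the axes are right-handed (so a half turn about y gives the same grasp; the last joint's range is limited). The gripper opens to 91 mm and grips with 3 to 60 N. Pads are 32 mm wide; open, the fingers measure 118 mm over their backs; the gripper's body (76 mm by 178 mm) begins 60 mm behind the grasp point.
Start: joints at [-73.138, 28.281, 77.091, -0, 74.628, -5.472], TCP at [0.238, -0.578, 0.214] pointing down, gripper open.
Joint ranges: [-166.48, 166.48], [-47.26, 123.95], [12.59, 153.08], [-70.14, 250.14], [6.76, 159.57], [-176.63, 176.63]. Speed limits (degrees/s): [108.29, 108.29, 147.25, 172.46, 172.46, 172.46].

INTERFACE

Orientations are given as a 3x3 rotation matrix whose columns are the frame's x, y, z axes.
In Python, from bench import ctrl gives the robot as it stands. The module is installed in compiled form; this text tells all that it offers. Calls block until the motion is done:
- ctrl.goto(position, orientation): joint-space move of the TCP to a pose.
- ctrl.move_l(position, vel=0.15, ori=None, contact_N=None): straight line of the TCP; ori=None keeps the orientation; vel is the mean speed in m/s. With contact_N (N) it stops when the force on the tool has changed by that much, and returns True; else False.
- ctrl.movej(angles): joint-space move.
- ctrl.command_gripper(opening): opening from 0.0 (shut) to 1.0 (fully open); the grip force is fixed at half the most; returns when the fingers have stopped.
- ctrl.sleep(seconds).
- ctrl.ik(position, orientation): joint angles nearest the present ones, or None.
- ctrl.read_camera(name): name is "scene" or "top" or "wrist"; returns the picture (400x640x3 uint8, blue, green, red); there is no depth.
- ctrl.camera_params(name): a dict with "fx", "fy", "cx", "cy" (pixels), "pose" (4x4, takes a point from camera to world coordinates); the wrist camera has in their place "T_tool_cam" (4x4, takes a point from camera to tool coordinates, whose origin is the TCP and whose axes are the tool frame's). Camera axes: x right, y up, looking along -z (the intrinsics and any distortion apply to the point x, -y, -z); pixel columns grow to the right and rows downward; lengths in m; the calibration is good to about 2 mm. A picture is of the moment at which its call begins: read the wrist's pose just before it. camera_params takes no time and is no camera call.
A pose or a line that the arm cannot do raises ctrl.MotionError and nothing moves.
- ctrl.sign_off(): hands the job in, once; it reports no verdict.
Readings, each from a call of its own:
- ctrl.current_t(): time.
- ctrl.current_q(): joint angles.
- ctrl.current_dq(): joint speeds.
- ctrl.current_effort(): joint torques, N m.
- ctrl.current_tool_pos(): TCP position.
- ctrl.current_eef_rot(): TCP orientation.
- ctrl.current_contact_force(): force on the tool from outside, world axes, zero at the start.
- ctrl.current_wrist_torque(): the same for the moment, N m.
- ctrl.current_grip_width(): opening from 0.0 (shut) to 1.0 (fully open).
Only numpy, scipy, OpenCV 4.12 (cv2) and the standard library are available. Lean on these libraries where they do the work, as an engineer would, in place of code of your own. Each camera call takes 0.05 s, during which the arm holds its last target.

TASK

Gently push the slide carrier along its guides into the bench press until it is fully home against the back stop. Then turn the handwheel clockwise by its spinner handle until you feel the foot just nip the slide packet, carry on one quarter turn past that nip (three marks of the rim scale, read at the pointer behind the wheel) and let go; going much further cracks the cover glass. Leave the bottle, vial and dish standing where they are.

Things in the scene. Friction and masses are not known exactly. Their poses are not given: they have to be found in the camera images.
- press: Bench screw press, bolted down: grey base 170 x 180 x 18 mm, two columns, crosshead, handwheel on top (184 mm high). Origin: bench level on the vertical screw axis; x points from its open mouth to its back. The carrier slides along x between two rails (1.5 mm play a side). Under the crosshead a sprung round foot, 34 mm; its face is 40 mm above the bench at wheel angle 0 and drops 24 mm a turn.
- carrier_tab (a point): Centre of the upright aluminium tab (8 thick, 36 wide, 36 mm high, its foot 18 mm above the bench) on the end of the loose slide carrier's tongue, in front of the press; push its outer face. The carrier (0.4 kg, slides with 2 to 3 N) starts 25 to 45 mm short; fully home this point is at x = -143 mm in the press frame. The slide packet's top lies 29 to 34 mm above the bench (it differs).
- wheel_hub (a point): Centre of the handwheel's top face, on the vertical screw axis, 183 mm above the bench. The wheel is a black disc 127 mm across and 12 mm thick with an aluminium rim scale of 12 marks, 30 degrees apart; the long mark lies opposite the handle. A fixed steel pointer stands at the far rim, on the press's +x side. The wheel does not rise or sink as it turns.
- grip_center (a point): Centre of the black upright spinner handle on the wheel, 22 mm thick, 46 mm high (188 to 234 mm above the bench), 46 mm from the wheel axis; it spins freely on its pin, so it can be led round in a circle without turning the gripper.
- wheel (a joint): Wheel angle, rad, growing clockwise from above (foot goes down); 0: long mark at the pointer, foot fully up. Starts at 0 to 0.9. Drags with 3 to 7 N at the handle, stays where left. At the nip (1.5 to 3 rad) the drag jumps by 2.5 N (preloaded foot spring), then climbs slowly. Joint foot (not measured) is the foot's travel into its holder: 0 until the nip, 6 mm a quarter turn past it.
- dropper: White dropper bottle with a paper label, 26 mm across, 58 mm high, standing beside the press; origin at the centre of its underside. Leave alone.
- vial: Clear glass vial with a black cap, 25 mm across, 55 mm high, standing beside the press; origin at the centre of its underside. Leave alone.
- dish: Closed clear round dish, 60 mm across, 15 mm high, lying beside the press; origin at the centre of its underside. Leave alone.
There are look-alikes about, which are no part of the job. What is meant by the part that bears carrier_tab is not green, and is the smaller of those in its own colour.

How it is judged:
By the outcome, as a careful person would: the job done as asked, in the order asked, and still so for the second after the job is handed in, with the robot touching nothing.
It also fails if it takes over 72 s, if anything falls off the work surface, if the arm or the gripper's body presses on something with over 40 N, if the wrist force passes 120 N, or if a joint passes its speed limit or range.

## Working session

There is one attempt and no reset: what is moved stays moved. The work goes in short steps, each a Python script; the robot and the scene stay as the last script left them, time stands still between calls to the robot, and variables do not carry over. Pictures are saved under pics/ and viewed, and the job is handed in when it is done.

```bash
mkdir -p pics; ls; python3 - <<'E'
from bench import ctrl
import cv2
for n in ("scene","top","wrist"):
    im=ctrl.read_camera(n); cv2.imwrite(f"pics/{n}0.png",im)
    p=ctrl.camera_params(n); print(n,p)
print(ctrl.current_t(),ctrl.current_tool_pos(),ctrl.current_eef_rot(),ctrl.current_contact_force())
E
```

```text
pics
scene {'fx': 379.84087669071215, 'fy': 379.84087669071215, 'cx': 315.8988027336432, 'cy': 198.7355775098825, 'pose': array([[-0.82785623, -0.31625496,  0.46328917,  0.93762481],
       [ 0.56062113, -0.43861619,  0.70236727,  0.63451363],
       [-0.018921  ,  0.84118882,  0.54041037,  0.61344962],
       [ 0.        ,  0.        ,  0.        ,  1.        ]])}
top {'fx': 396.6236915579827, 'fy': 396.6236915579827, 'cx': 312.21880176698534, 'cy': 201.7838060586465, 'pose': array([[-1.08886764e-04,  9.88220131e-01, -1.53039081e-01,
         4.38613102e-01],
       [-9.99801199e-01, -3.15898194e-03, -1.96871571e-02,
         2.00597997e-02],
       [-1.99386926e-02,  1.53006513e-01,  9.88024016e-01,
         9.73797370e-01],
       [ 0.00000000e+00,  0.00000000e+00,  0.00000000e+00,
         1.00000000e+00]])}
wrist {'fx': 334.74929460287814, 'fy': 334.74929460287814, 'cx': 320.07701063991715, 'cy': 200.44456239240102, 'T_tool_cam': array([[ 9.99998760e-01, -1.05456723e-03,  1.16962132e-03,
        -6.61048579e-04],
       [ 1.39898569e-03,  2.53815919e-01, -9.67251530e-01,
        -1.70371222e-01],
       [ 7.23163254e-04,  9.67251967e-01,  2.53817080e-01,
         7.05929573e-02],
       [ 0.00000000e+00,  0.00000000e+00,  0.00000000e+00,
         1.00000000e+00]])}
0.15 [ 0.23743031 -0.57784735  0.21349515] [[ 3.79979877e-01 -2.63941908e-04  9.24994715e-01]
 [-9.24994324e-01  8.54733918e-04  3.79979960e-01]
 [-8.90916993e-04 -9.99999600e-01  8.06369219e-05]] [-0.46155656 -0.57513772 -1.06752485]
```

View pics/scene0.png

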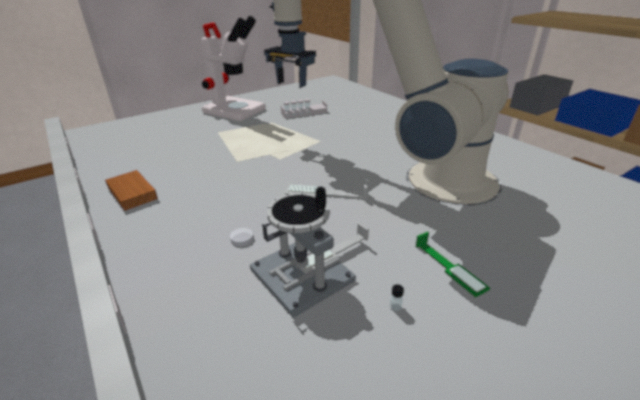

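View pics/top0.png

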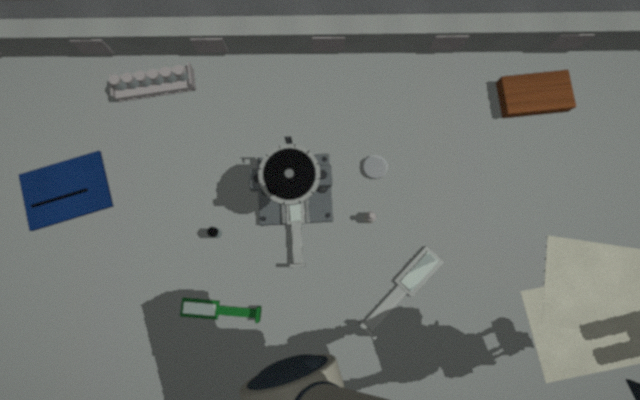

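View pics/wrist0.png

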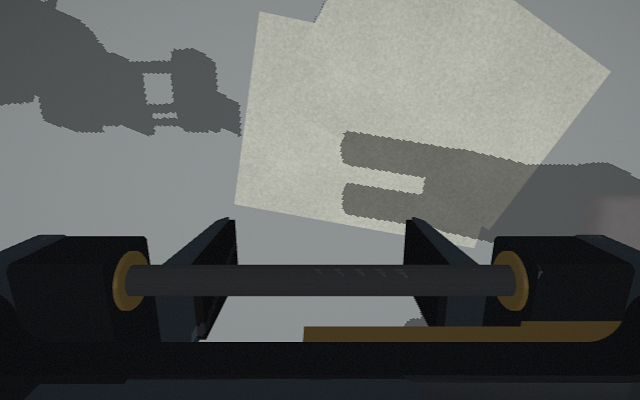

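```bash
python3 - <<'E'
import cv2,numpy as np
a=cv2.imread("pics/top0.png")[120:280,170:450]; b=cv2.imread("pics/scene0.png")[170:320,220:500]
a=cv2.resize(a,None,fx=2.8,fy=2.8,interpolation=cv2.INTER_CUBIC)
cv2.imwrite("pics/topc.png",a)
b=cv2.resize(b,None,fx=2.8,fy=2.8,interpolation=cv2.INTER_CUBIC)
cv2.imwrite("pics/scenec.png",b)
E
```

```text
(no output)
```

View pics/topc.png

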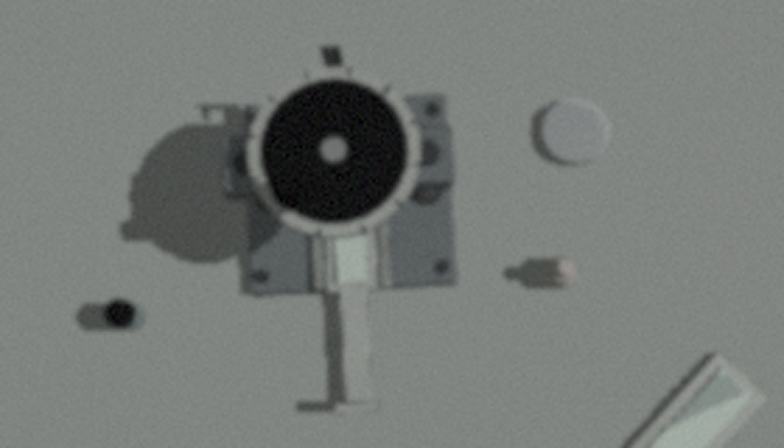

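View pics/scenec.png

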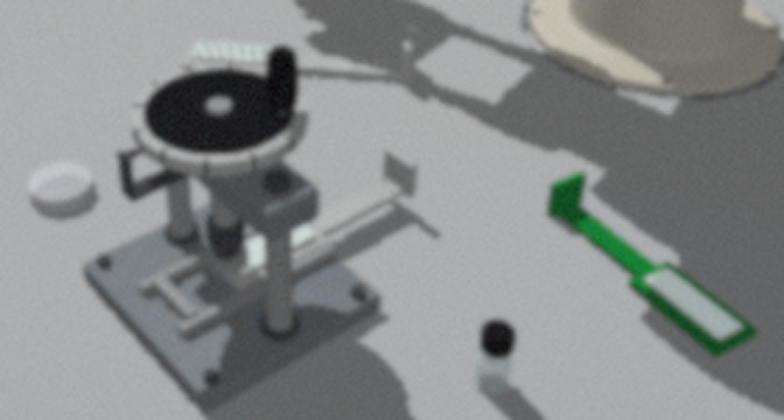

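```bash
cat > h.py <<'E'
import numpy as np, cv2
from bench import ctrl
def cam(n,T=None):
    p=ctrl.camera_params(n); 
    return p, (p["pose"] if n!="wrist" else T@p["T_tool_cam"])
def ray(n,uv,T=None):
    p,P=cam(n,T); d=np.array([(uv[0]-p["cx"])/p["fx"],-(uv[1]-p["cy"])/p["fy"],-1.])
    return P[:3,3],P[:3,:3]@d
def onz(n,uv,z,T=None):
    o,d=ray(n,uv,T); return o+d*(z-o[2])/d[2]
def proj(n,X,T=None):
    p,P=cam(n,T); c=P[:3,:3].T@(np.asarray(X)-P[:3,3])
    return np.array([p["cx"]-p["fx"]*c[0]/c[2], p["cy"]+p["fy"]*c[1]/c[2]])
def tri(obs):
    A=np.zeros((3,3));b=np.zeros(3)
    for n,uv,T in obs:
        o,d=ray(n,uv,T);d=d/np.linalg.norm(d);M=np.eye(3)-np.outer(d,d);A+=M;b+=M@o
    return np.linalg.solve(A,b)
def toolT():
    T=np.eye(4);T[:3,3]=ctrl.current_tool_pos();T[:3,:3]=ctrl.current_eef_rot();return T
E
python3 - <<'E'
from h import *
t=cv2.imread("pics/top0.png"); s=cv2.imread("pics/scene0.png")
tc=lambda x,y:(170+(x+.5)/2.8-.5,120+(y+.5)/2.8-.5)
sc=lambda x,y:(220+(x+.5)/2.8-.5,170+(y+.5)/2.8-.5)
def blob(im,x0,x1,y0,y1,f):
    g=cv2.cvtColor(im,cv2.COLOR_BGR2GRAY)[y0:y1,x0:x1].astype(float); m=f(g)
    y,x=np.nonzero(m); return x.mean()+x0,y.mean()+y0,m.sum()
h=blob(t,281,298,166,182,lambda g:g>70); print("hub",h)
hubt=onz("top",h[:2],.183);print(hubt)
hs=blob(s,288,306,202,213,lambda g:g>70); print(hs,onz("scene",hs[:2],.183), tri([("top",h[:2],None),("scene",hs[:2],None)]))
for c in [(243,294),(456,283),(445,95)]: print("base",onz("top",tc(*c),.018))
for c in [(85,268),(205,400),(380,300)]: print("base s",onz("scene",sc(*c),.018))
print("handle",onz("scene",sc(282,85),.211),onz("scene",sc(283,52),.234))
print("tabtop",onz("top",tc(358,404),.054),onz("scene",sc(400,165),.054), 'scene corners',onz("scene",sc(386,152),.054),onz("scene",sc(416,170),.054))
print("green",onz("top",(255,313),.054),"vial",onz("top",(212,232),.055),"drop",onz("top",(372,217),.058),"dish",onz("top",(374,167),.015),"bigtab",onz("top",(364,326),.05))
E
```

```text
hub (np.float64(288.8805970149254), np.float64(172.80597014925374), np.int64(67))
[0.62117861 0.08351251 0.183     ]
(np.float64(297.6949152542373), np.float64(207.05084745762713), np.int64(59)) [0.6161362  0.07929662 0.183     ] [0.6195989  0.08366449 0.18686649]
base [0.53092839 0.17430067 0.018     ]
base [ 0.54008429 -0.01003904  0.018     ]
base [ 0.70761265 -0.00162005  0.018     ]
base s [0.70784172 0.00614319 0.018     ]
base s [0.69802674 0.17930994 0.018     ]
base s [0.53443054 0.17341777 0.018     ]
handle [0.58812699 0.12046234 0.211     ] [0.5837233 0.1158153 0.234    ]
tabtop [0.43689897 0.07208137 0.054     ] [0.44141128 0.08411076 0.054     ] scene corners [0.43925249 0.06251114 0.054     ] [0.43483493 0.09749342 0.054     ]
green [0.32762617 0.16751432 0.054     ] vial [0.51046255 0.27183371 0.055     ] drop [ 0.54435869 -0.10017892  0.058     ] dish [ 0.67366512 -0.11362967  0.015     ] bigtab [ 0.29943158 -0.07765513  0.05      ]
```

```bash
python3 - <<'E'
from h import *
a=np.deg2rad(3)
ex=np.array([np.cos(a),np.sin(a),0]); ey=np.array([-np.sin(a),np.cos(a),0])
R=np.column_stack([np.cross([0,0,-1],ex),[0,0,-1],ex]); print(np.linalg.det(R),R)
print(ctrl.ik([.5,.07,.33],R))
ctrl.goto([.5,.07,.33],R)
T=toolT(); im=ctrl.read_camera("wrist"); cv2.imwrite("pics/w1.png",im); np.save("w1.npy",T)
print(ctrl.current_t(),T, ctrl.current_contact_force())
# tilted push feasibility
for al in (0,15,20,25,30):
    t=np.deg2rad(al); y=np.sin(t)*ex+np.array([0,0,-np.cos(t)]); z=np.cos(t)*ex+np.array([0,0,np.sin(t)])
    Rp=np.column_stack([np.cross(y,z),y,z]); print(al,[ctrl.ik(p,Rp) is not None for p in ([.385,.071,.03],[.385,.071,.15],[.47,.075,.03])])
E
```

```text
0.9999999999999999 [[ 0.05233596  0.          0.99862953]
 [-0.99862953  0.          0.05233596]
 [ 0.         -1.          0.        ]]
[ 1.19010745e+00  1.26660169e+01  8.31451571e+01 -2.54444375e-14
  8.41888260e+01  8.81901074e+01]
2.7167 [[ 5.16890286e-02 -2.28006668e-04  9.98663203e-01  5.00140171e-01]
 [-9.98663224e-01 -1.03763326e-04  5.16890061e-02  6.94513305e-02]
 [ 9.18391773e-05 -9.99999969e-01 -2.33065300e-04  3.29844338e-01]
 [ 0.00000000e+00  0.00000000e+00  0.00000000e+00  1.00000000e+00]] [-0.27945681  0.28645772 -0.51551516]
0 [True, True, True]
15 [False, True, True]
20 [True, True, False]
25 [True, True, True]
30 [True, False, True]
```

View pics/w1.png

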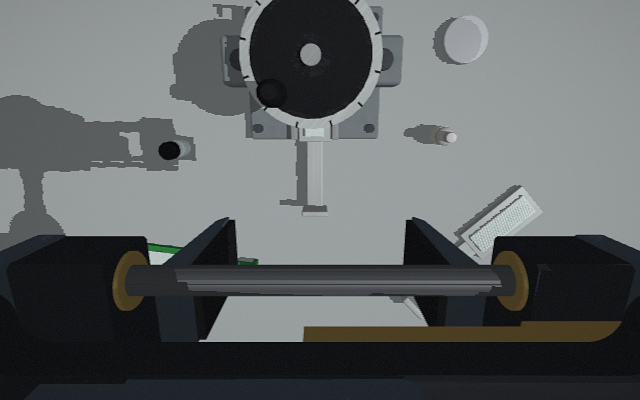

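```bash
python3 - <<'E'
from h import *
T=np.load("w1.npy"); im=cv2.imread("pics/w1.png")
cv2.imwrite("pics/w1c.png",cv2.resize(im[0:270,150:560],None,fx=1.9,fy=1.9,interpolation=cv2.INTER_CUBIC))
g=cv2.cvtColor(im,cv2.COLOR_BGR2GRAY)
m=(g[40:70,295:330]>90); y,x=np.nonzero(m); h=(x.mean()+295,y.mean()+40); hub=onz("wrist",h,.183,T); print("hub",h,m.sum(),hub)
# disc dark fit
d=(g<45).astype(np.uint8); d[190:]=0; n,l,st,c=cv2.connectedComponentsWithStats(d)
i=np.argmax(st[1:,4])+1; cn=max(cv2.findContours((l==i).astype(np.uint8),0,1)[0],key=len)
print("disc ell",cv2.fitEllipse(cv2.convexHull(cn)))
m=(g[80:110,250:292]<14); print("handle px<14",m.sum())
for uv in [(271,93)]: print("handle top",onz("wrist",uv,.234,T))
t=(g[200:220,295:335]>115).astype(np.uint8); y,x=np.nonzero(t); print("tab",x.min()+295,x.max()+295,y.min()+200,y.max()+200)
print(g[200:222,312])
# base corners
for uv in [(246.5,138),(377,138),(382.5,6)]: print("base",onz("wrist",uv,.018,T))
for uv in [(303,212),(327,212)]: print("tabtop corners",onz("wrist",uv,.054,T))
E
```

```text
hub (np.float64(310.3163538873995), np.float64(54.152815013404826)) 373 [0.61940934 0.08501994 0.183     ]
disc ell ((308.8541259765625, 53.662845611572266), (124.14936065673828, 133.24087524414062), 19.010772705078125)
handle px<14 92
handle top [0.58268938 0.11171687 0.234     ]
tab 295 334 200 219
[161 162 161 161 164  92  83  83  82  84  82  94 158 170 160 156 144 159
 158 159 159 158]
base [0.52980739 0.1765439  0.018     ]
base [ 0.53953389 -0.0084975   0.018     ]
base [7.07365934e-01 4.78964499e-04 1.80000000e-02]
tabtop corners [0.43535187 0.09069931 0.054     ]
tabtop corners [0.43711254 0.05736194 0.054     ]
```

View pics/w1c.png

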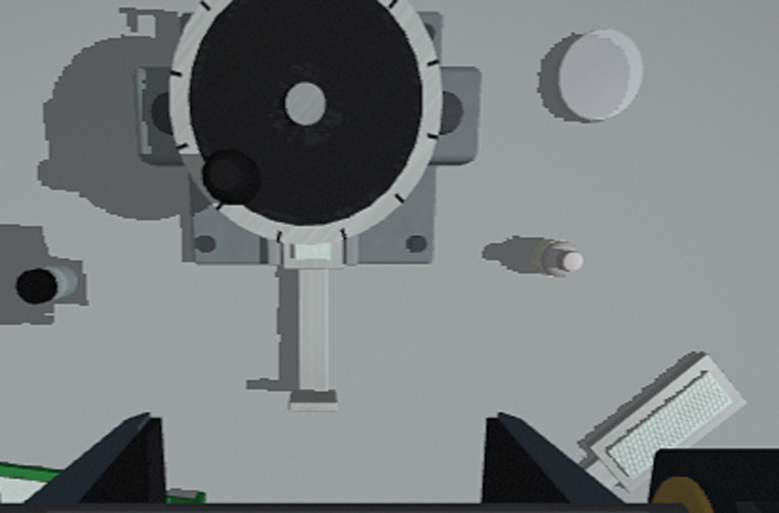

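The parts that could carry the tab, in `w1.png`:
- Aluminium carrier in the press mouth, tab at (315,213).
- Larger aluminium carrier lying loose at (505,220).
- Green carrier at (200,255).

The one in the press fits: it isn't green and it's the smaller aluminium one, as the enlarged crop confirms. The hub is at (310,54) and the handle at (271,93), so the wheel starts at about 0.69 rad. Next I'll push.

```bash
cat >> h.py <<'E'
A=np.deg2rad(3.0); EX=np.array([np.cos(A),np.sin(A),0]); EY=np.array([-np.sin(A),np.cos(A),0]); EZ=np.array([0,0,1.])
HUB=np.array([.6195,.0843,0])
def P(x,y,z): return HUB+x*EX+y*EY+z*EZ
def Rt(al):
    t=np.deg2rad(al); y=np.sin(t)*EX-np.cos(t)*EZ; z=np.cos(t)*EX+np.sin(t)*EZ
    return np.column_stack([np.cross(y,z),y,z])
E
python3 - <<'E'
from h import *
pr=lambda s:print(s,round(ctrl.current_t(),2),((ctrl.current_tool_pos()-HUB)@np.c_[EX,EY,EZ]).round(4),ctrl.current_contact_force().round(2))
ctrl.command_gripper(0.0); pr("shut")
R=Rt(25); yo=-.001
ctrl.goto(P(-.226,yo,.13),R); pr("above")
ctrl.move_l(P(-.226,yo,.028),vel=.12); pr("down")
r=ctrl.move_l(P(-.150,yo,.028),vel=.03,contact_N=8); pr(r)
E
```

```text
shut 4.08 [-0.1201 -0.008   0.33  ] [-0.06 -0.52 -0.83]
above 5.34 [-0.2248 -0.001   0.1304] [ 0.31 -0.36  0.57]Traceback (most recent call last):
  File "<stdin>", line 6, in <module>
bench.MotionError: the arm cannot follow that straight line within its joint ranges
```

```bash
python3 - <<'E'
from h import *
for al in (0,8,12,16,20,25,-10,-20):
  for p in (P(-.226,-.001,.13),P(-.22,-.001,.03),P(-.15,-.001,.03)):
    q=ctrl.ik(p,Rt(al)); print(al,None if q is None else q.round(0))
E
```

```text
0 [  2.  18. 113.  -0.  49.  89.]
0 [  2.  30. 118.  -0.  32.  89.]
0 [  2.  33. 109.  -0.  38.  89.]
8 [  2.  15. 119.   0.  37.  88.]
8 [  2.  29. 125.   1.  18.  88.]
8 [  2.  31. 115.   0.  25.  88.]
12 [  1.  14. 123.   1.  31.  88.]
12 [  1.  30. 129.   2.  10.  87.]
12 [  2.  31. 119.   1.  18.  88.]
16 [  1.  13. 126.   1.  25.  87.]
16 None
16 [  2.  31. 122.   2.  10.  87.]
20 [  1.  13. 130.   2.  18.  86.]
20 [  1.  32. 136. 176.   8. -87.]
20 None
25 [  1.  13. 134.   7.   8.  82.]
25 [  1.  36. 141. 178.  22. -90.]
25 [  1.  34. 131. 176.  10. -87.]
-10 [  2.  23. 106.  -0.  62.  89.]
-10 [  2.  33. 110.  -0.  47.  89.]
-10 [  2.  36. 100.  -0.  54.  89.]
-20 [ 2. 28. 99. -0. 74. 89.]
-20 [  2.  37. 102.  -0.  60.  89.]
-20 [ 2. 41. 92. -0. 67. 89.]
```

```bash
cat >> h.py <<'E'
def pr(s): print(s,round(ctrl.current_t(),2),((ctrl.current_tool_pos()-HUB)@np.c_[EX,EY,EZ]).round(4),(ctrl.current_contact_force()@np.c_[EX,EY,EZ]).round(2))
E
python3 - <<'E'
from h import *
R=Rt(10); yo=-.001
ctrl.goto(P(-.222,yo,.10),R); pr("above")
ctrl.move_l(P(-.222,yo,.031),vel=.12); pr("down")
r=ctrl.move_l(P(-.152,yo,.031),vel=.03,contact_N=8); pr(r)
im=ctrl.read_camera("scene"); cv2.imwrite("pics/s2.png",cv2.resize(im[150:330,180:460],None,fx=2.8,fy=2.8,interpolation=cv2.INTER_CUBIC))
E
```

```text
above 5.79 [-0.2209 -0.001   0.1001] [-0.12  0.72 -0.48]
down 6.52 [-0.2223 -0.001   0.0314] [ 0.92 -0.33 -1.41]
True 8.27 [-0.1636 -0.001   0.0305] [-1.65  0.29  0.9 ]
```

View pics/s2.png

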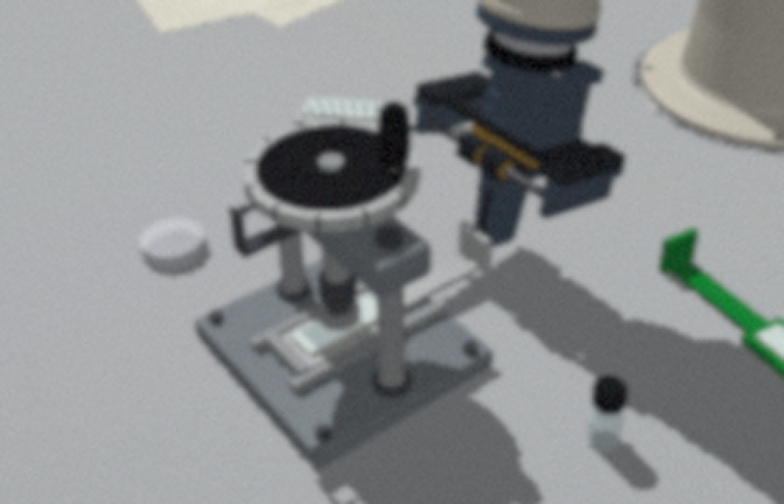

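```bash
python3 - <<'E'
from h import *
r=ctrl.move_l(P(-.153,-.001,.031),vel=.02,contact_N=10); pr(r)
ctrl.move_l(P(-.20,-.001,.031),vel=.1); pr("back")
ctrl.goto(P(-.11,-.012,.33),Rt(0))
T=toolT(); im=ctrl.read_camera("wrist"); cv2.imwrite("pics/w3.png",im); np.save("w3.npy",T); pr("")
E
```

```text
True 8.6 [-0.1636 -0.0009  0.03  ] [-1.12  0.27  1.4 ]
back 9.11 [-0.1992 -0.001   0.0311] [0.62 0.98 0.04]
 10.35 [-0.1106 -0.012   0.3285] [ 0.02  0.05 -0.66]
```

View pics/w3.png

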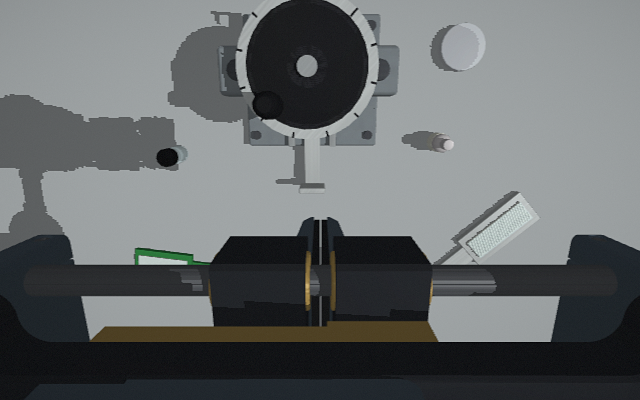

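```bash
python3 - <<'E'
from h import *
T=np.load("w3.npy"); im=cv2.imread("pics/w3.png")
M=np.c_[EX,EY,EZ]
g=cv2.cvtColor(im,cv2.COLOR_BGR2GRAY)
m=(g[50:84,290:325]>90); y,x=np.nonzero(m); h=(x.mean()+290,y.mean()+50); hub=onz("wrist",h,.183,T); print("hub",h,m.sum(),hub,(hub-HUB)@M)
print("tab",(onz("wrist",(312.5,190.3),.054,T)-HUB)@M)
c=cv2.resize(im[0:200,225:395],None,fx=4,fy=4,interpolation=cv2.INTER_CUBIC)[200:]
c=np.clip(c.astype(float)*2,0,255).astype(np.uint8); cv2.imwrite("pics/w3c.png",c[:600])
E
```

```text
hub (np.float64(306.7193460490463), np.float64(65.46049046321525)) 367 [0.61935455 0.08489973 0.183     ] [-1.13860670e-04  6.06517735e-04  1.83000000e-01]
tab [-0.14313348 -0.00078488  0.054     ]
```

View pics/w3c.png

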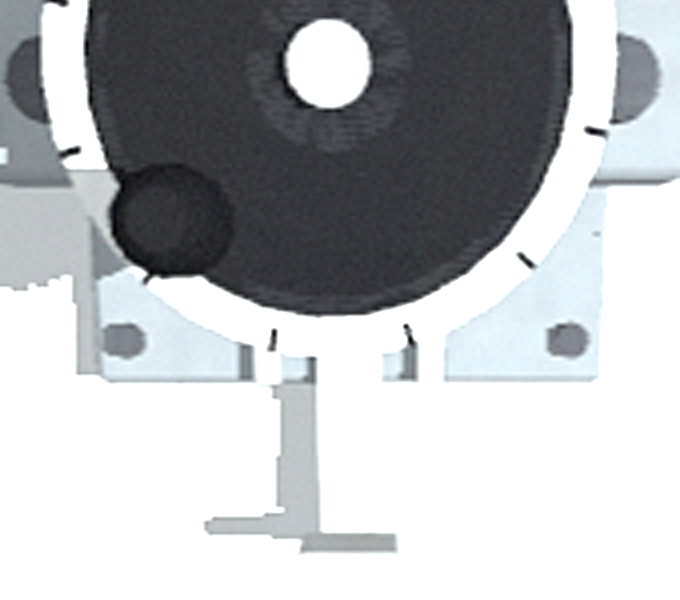

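```bash
python3 - <<'E'
from h import *
T=np.load("w3.npy"); M=np.c_[EX,EY,EZ]
px=lambda x,y:(225+(x+.5)/4-.5,(y+200.5)/4-.5)
for n,p,z in [("handle",(158,212),.234)]+[("mark",q,.182) for q in ((68,152),(148,277),(273,340),(409,335),(527,260),(596,131))]:
    r=((onz("wrist",px(*p),z,T)-HUB)@M)-[0,.0005,0]; print(n,r.round(4),np.hypot(*r[:2]).round(4),"ang from -x cw",np.rad2deg(np.arctan2(r[1],-r[0])).round(2))
E
```

```text
handle [-0.0329  0.0308  0.234 ] 0.0451 ang from -x cw 43.06
mark [-0.0187  0.0589  0.182 ] 0.0618 ang from -x cw 72.42
mark [-0.046   0.0421  0.182 ] 0.0623 ang from -x cw 42.48
mark [-0.0602  0.0136  0.182 ] 0.0617 ang from -x cw 12.74
mark [-0.059 -0.018  0.182] 0.0617 ang from -x cw -17.0
mark [-0.0421 -0.045   0.182 ] 0.0616 ang from -x cw -46.9
mark [-0.0141 -0.0597  0.182 ] 0.0613 ang from -x cw -76.69
```

```bash
sed -i 's/^HUB=.*/HUB=np.array([.6195,.0847,0])/' h.py; cat >> h.py <<'E'
def HP(deg,z=.198,r=.046):
    t=np.deg2rad(deg); return P(-r*np.cos(t),r*np.sin(t),z)
def ft():
    r=(ctrl.current_tool_pos()-HUB)@np.c_[EX,EY,EZ]; th=np.arctan2(r[1],-r[0])
    f=ctrl.current_contact_force()@np.c_[EX,EY,EZ]
    er=np.array([-np.cos(th),np.sin(th),0]); et=np.array([np.sin(th),np.cos(th),0])
    return np.rad2deg(th)%360, np.hypot(*r[:2])*1000, f@et, f@er, f[2]
E
python3 - <<'E'
from h import *
ctrl.command_gripper(0.55)
ctrl.goto(HP(42.8,.275),Rt(0)); pr("above")
ctrl.move_l(HP(42.8,.198),vel=.08,contact_N=8); pr("down")
ctrl.command_gripper(0.0); pr("grip"); print(ctrl.current_grip_width()*91)
print(np.round(ft(),2))
T=toolT(); im=ctrl.read_camera("wrist"); cv2.imwrite("pics/w4.png",im)
for d in (47.8,52.8,57.8):
    ctrl.move_l(HP(d),vel=.03); f=np.round(ft(),2); ctrl.sleep(.1); print(round(ctrl.current_t(),2),f,np.round(ft(),2))
E
```

```text
above 11.72 [-0.0338  0.0316  0.2742] [0.8  0.02 0.79]
down 12.84 [-0.0334  0.0313  0.1985] [-0.94 -0.55  0.67]
grip 13.39 [-0.0335  0.031   0.1982] [ 0.76 -3.37  2.01]
21.105899836770398
[42.78 45.7  -1.96 -2.84  2.01]
13.82 [47.74 45.72 -2.2  -2.7   3.42] [47.76 45.72 -2.83 -3.71  3.35]
14.21 [52.83 45.68 -2.37 -4.6   3.39] [52.84 45.7  -2.51 -4.07  2.91]
14.59 [57.8  45.64 -3.1  -4.66  4.4 ] [57.79 45.69 -1.7  -5.25  2.48]
```

View pics/w4.png

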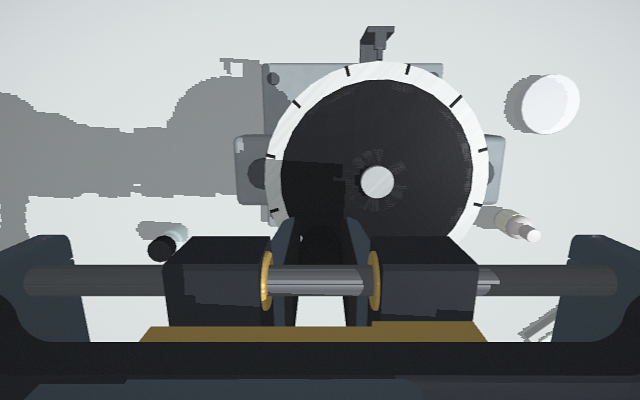

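```bash
cat >> h.py <<'E'
def samp(n=6,dt=.02):
    a=[]
    for _ in range(n): a.append(ft()); ctrl.sleep(dt)
    a=np.array(a); return np.median(a,0), a.std(0)
E
python3 - <<'E'
from h import *
for d in np.arange(62.8,88,5):
    ctrl.move_l(HP(d),vel=.03); m,s=samp(); print(round(ctrl.current_t(),2),d,m.round(2),s.round(2)[2:])
im=ctrl.read_camera("wrist"); cv2.imwrite("pics/w5.png",im)
E
```

```text
14.97 62.8 [62.75 45.63 -2.17 -5.64  3.35] [0.42 0.47 0.36]
15.36 67.8 [67.7  45.6  -2.67 -6.02  3.25] [0.44 0.2  0.62]
15.74 72.8 [72.63 45.6  -2.24 -6.15  3.71] [0.36 0.32 0.58]
16.12 77.8 [77.58 45.59 -2.28 -6.55  4.78] [0.32 0.18 0.59]
16.51 82.8 [82.52 45.58 -2.25 -6.73  4.9 ] [0.62 0.22 0.43]
16.89 87.8 [87.46 45.56 -2.43 -6.78  5.33] [0.37 0.23 0.33]
```

View pics/w5.png

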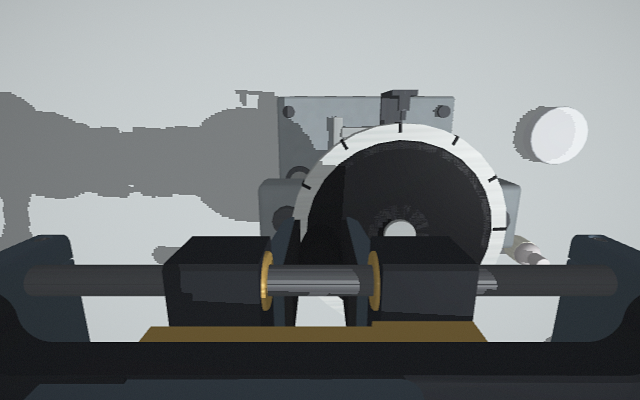

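```bash
sed -i 's/^HUB=.*/HUB=np.array([.6195,.0840,0])/' h.py; cat > turn.py <<'E'
from h import *
import sys,json
a,b,st=map(float,sys.argv[1:4]); base=float(sys.argv[4]); hits=0
for d in np.arange(a,b+.01,st):
    ctrl.move_l(HP(d),vel=.03); m,s=samp(); print(round(ctrl.current_t(),2),round(d,1),m.round(2))
    hits = hits+1 if m[2]<base-1.2 else 0
    if hits>=2: print("JUMP"); break
E
python3 turn.py 91.8 127 4 -2.3
```

```text
17.3 91.8 [91.3  46.18 -2.74 -2.05  5.54]
17.66 95.8 [95.23 46.16 -2.54 -2.08  5.59]
18.02 99.8 [99.2  46.15 -2.92 -1.92  5.65]
18.38 103.8 [103.15  46.16  -2.95  -2.24   6.34]
18.73 107.8 [107.12  46.15  -3.38  -2.18   5.55]
19.09 111.8 [111.08  46.14  -2.24  -2.14   5.85]
19.45 115.8 [115.04  46.13  -2.82  -1.94   5.54]
19.81 119.8 [119.    46.13  -2.76  -1.22   5.85]
20.17 123.8 [122.98  46.11  -3.33  -1.94   5.7 ]
```

```bash
python3 turn.py 127.8 176 4 -2.9
```

```text
20.52 127.8 [126.94  46.11  -2.58  -1.85   6.1 ]
20.88 131.8 [130.92  46.09  -2.57  -1.87   5.96]
21.24 135.8 [134.82  46.09  -2.95  -1.86   5.85]
21.6 139.8 [138.44  46.08  -4.47  -1.45   6.17]
21.96 143.8 [142.33  46.07  -5.07  -0.98   6.37]
JUMP
```

```bash
python3 - <<'E'
from h import *
im=ctrl.read_camera("wrist"); cv2.imwrite("pics/w6.png",im)
s=ctrl.read_camera("scene"); cv2.imwrite("pics/s6.png",cv2.resize(s[160:320,200:440],None,fx=3.2,fy=3.2,interpolation=cv2.INTER_CUBIC))
np.save("w6.npy",toolT())
E
```

```text
(no output)
```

View pics/w6.png

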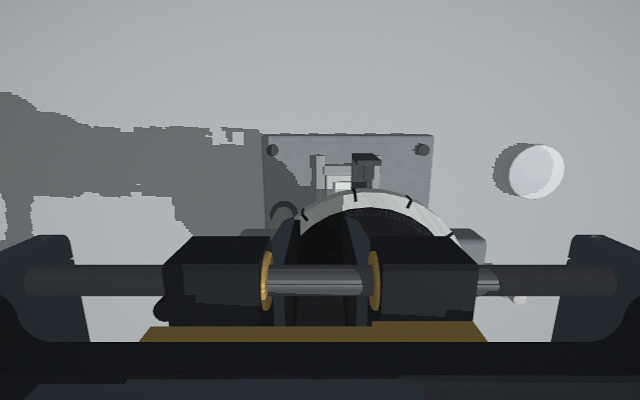

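View pics/s6.png

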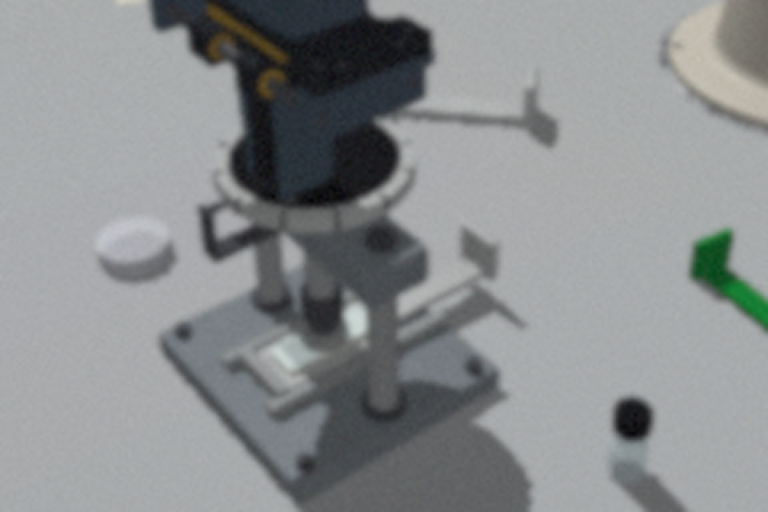

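```bash
python3 - <<'E'
from h import *
T=np.load("w6.npy"); M=np.c_[EX,EY,EZ]; print(np.round(ft(),2))
for p in ((305,215),(355,195),(409,203),(452,235)):
    r=((onz("wrist",p,.182,T)-HUB)@M); print(r.round(4),np.hypot(*r[:2]).round(4),"cw",(np.rad2deg(np.arctan2(r[1],-r[0]))%30).round(2))
E
for d in 1; do python3 - <<'E'
from h import *
for d in list(np.arange(149.8,200,6)):
    ctrl.move_l(HP(d),vel=.04); m,s=samp(4); print(round(ctrl.current_t(),2),round(d,1),m.round(2))
    if m[2]<-20 or abs(m[3])>20: break
E
done
```

```text
[142.32  46.09  -5.55  -2.12   7.25]
[0.0491 0.0376 0.182 ] 0.0618 cw 22.56
[0.0611 0.0088 0.182 ] 0.0617 cw 21.83
[ 0.0564 -0.0225  0.182 ] 0.0607 cw 21.74
[ 0.0369 -0.0493  0.182 ] 0.0615 cw 23.2
22.39 149.8 [148.45  46.04  -4.55  -1.06   5.73]
22.73 155.8 [154.46  46.04  -5.04  -1.19   5.17]
23.06 161.8 [160.45  46.02  -4.51  -0.53   4.99]
23.39 167.8 [166.39  46.    -4.84  -0.61   4.91]
23.73 173.8 [172.52  45.98  -5.35  -0.31   4.32]
24.06 179.8 [178.53  45.97  -5.52  -0.75   3.68]
24.39 185.8 [184.5   45.95  -4.77  -0.37   3.83]
24.73 191.8 [190.51  45.93  -5.17  -0.27   3.64]
25.06 197.8 [ 1.9647e+02  4.5920e+01 -5.4600e+00  1.1000e-01  2.5900e+00]
```

```bash
python3 - <<'E'
from h import *
for d in (203.8,209.8,215.8,221.8,225.8,227.8):
    ctrl.move_l(HP(d),vel=.04); m,s=samp(4); print(round(ctrl.current_t(),2),round(d,1),m.round(2))
E
```

```text
25.39 203.8 [202.46  45.9   -5.65   0.29   2.46]
25.73 209.8 [ 2.0845e+02  4.5900e+01 -5.5000e+00  6.0000e-02  2.4200e+00]
26.06 215.8 [ 2.1443e+02  4.5890e+01 -6.3900e+00 -1.2000e-01  1.4000e+00]
26.39 221.8 [ 2.2041e+02  4.5880e+01 -5.9700e+00 -1.5000e-01  1.6500e+00]
26.71 225.8 [224.25  45.86  -6.89   0.51   0.84]
27.02 227.8 [225.99  45.88  -8.69  -0.32   0.36]
```

```bash
python3 - <<'E'
from h import *
m,s=samp(5); print(m.round(2))
ctrl.command_gripper(0.55); p=ctrl.current_tool_pos(); pr("open")
ctrl.move_l([p[0],p[1],.29],vel=.12); pr("up")
ctrl.goto(P(-.12,-.008,.33),Rt(0)); pr("view")
np.save("w7.npy",toolT()); cv2.imwrite("pics/w7.png",ctrl.read_camera("wrist"))
s=ctrl.read_camera("scene"); cv2.imwrite("pics/s7.png",cv2.resize(s[160:320,200:440],None,fx=3.2,fy=3.2,interpolation=cv2.INTER_CUBIC))
E
```

```text
[ 2.2598e+02  4.5870e+01 -8.5900e+00  7.0000e-02  4.0000e-01]
open 27.73 [ 0.0309 -0.0341  0.198 ] [-0.75 -0.49 -0.41]
up 28.64 [ 0.0305 -0.0341  0.2891] [-0.15 -0.    0.27]
view 29.32 [-0.1201 -0.008   0.3299] [ 0.07 -0.18 -0.03]
```

View pics/w7.png

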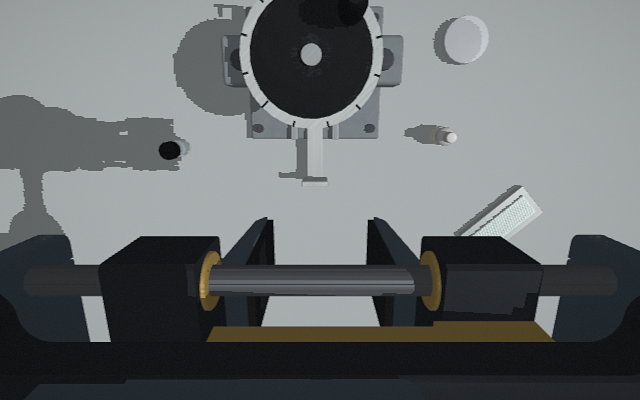

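View pics/s7.png

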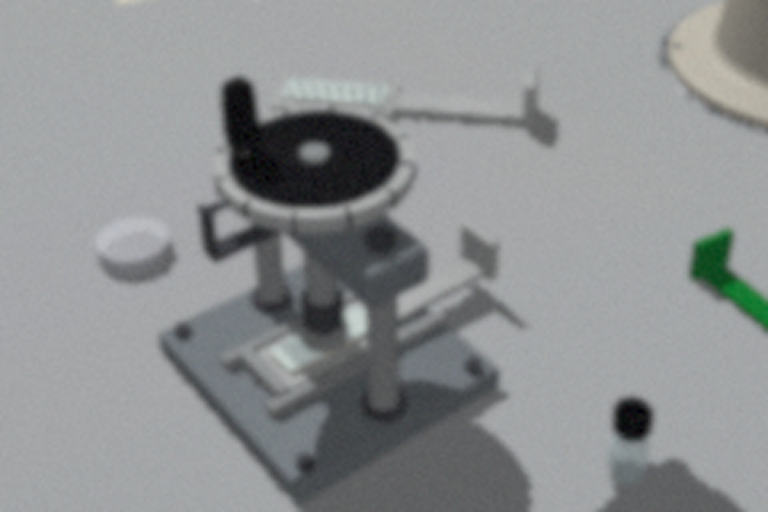

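```bash
python3 - <<'E'
from h import *
T=np.load("w7.npy"); im=cv2.imread("pics/w7.png"); M=np.c_[EX,EY,EZ]
g=cv2.cvtColor(im,cv2.COLOR_BGR2GRAY).astype(np.float32)
# sample rim circle r=61.5 at z .182
for rr in (.060,.0615):
    th=np.arange(-100,100,.5); uv=np.array([proj("wrist",HUB+M@np.array([-rr*np.cos(np.deg2rad(t)),rr*np.sin(np.deg2rad(t)),.182]),T) for t in th],np.float32)
    v=cv2.remap(g,uv[None,:,0],uv[None,:,1],1)[0]; n,l,st,c=cv2.connectedComponentsWithStats((v[None]<110).astype(np.uint8))
    print([(round(float(np.average(th[l[0]==i],weights=110-v[l[0]==i]))%30,2),int(st[i,4])) for i in range(1,n)])
print("tab",(onz("wrist",(314.5,183.5),.054,T)-HUB)@M)
E
```

```text
[(16.52, 3), (16.99, 3), (16.84, 3), (16.49, 3), (16.04, 3), (15.4, 3)]
[(16.6, 4), (16.9, 3), (16.78, 4), (16.61, 3), (16.02, 3), (15.54, 3)]
tab [-0.14316196  0.00048391  0.054     ]
```

```bash
python3 - <<'E'
from h import *
print(ctrl.sign_off(), ctrl.current_t())
E
```

```text
the job is handed in; nothing more can be done
the job is handed in; nothing more can be done
```

The carrier is fully home, the wheel is a quarter turn past the nip, and the job is handed in. The last clock reading before hand-in was about 29 s of the 72 s.

- **Carrier:** I pushed the tab of the smaller aluminium carrier with the shut fingers. It stopped at the same place on two pushes, set to stop at 8 N and then 10 N. The camera put the tab at x = -143.2 mm in the press frame against the -143 mm wanted, and it was still there in the last picture.
- **Wheel:** It started at about 43°. The drag at the handle jumped from about 2.8 N to 5 N between 135° and 138°, so I took the nip as 136.5°. In the last picture the rim marks put the released wheel at about 226.4°, which is about 90° past the nip, give or take 2°.
- **Bottle, vial and dish:** They look unmoved in the last pictures. I checked this by eye only and did not measure it again. The robot was touching nothing.

One reading stood out: in the last 2° of the turn the drag rose from about 6.9 N to 8.6 N, more than the slow climb before it. I did not find out why, and nothing in the last pictures looked wrong. They are not sharp enough to show whether the cover glass is whole.

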